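Stop the bench air unit and release its filter

TASK

Get the green bench air unit ready for a filter change. First push the black-knobbed lever of its selector switch from the running position it is in to the centre off notch, without letting it go through towards the other running side; then slide the sleeve of the air coupler back towards the unit until the filter's plug jumps out to its vented stop, and let the sleeve spring fully forward again. Leave the other things on the bench standing where they are.

Things in the scene. Friction and masses are not known exactly. Their poses are not given: they have to be found in the camera images.
- station: The selector switch: grey cast box 132 x 86 mm, 58 mm high, on a 160 x 100 mm steel foot, fixed to the bench, with a lever standing up through a slot in its top. Origin at the centre of its underside on the bench, z up; the lever swings in its x-z plane, along the slot and the box's longer side. It may be turned by up to about 130 degrees either way.
- selector_knob (a point): Centre of the black ball knob, 32 mm in diameter, on the lever, a 12 mm steel rod with a rubber boot at its foot. The knob's centre is 98 mm from the pivot, which lies inside the box above its middle, 36 mm above the bench; upright, the knob's centre is 134 mm above the bench.
- selector (a joint): Lean of the lever, rad: 0 upright = off; negative leans to the station's -x; the stops at -0.50 and +0.50 are the running positions. Starts at about -0.5. A push of 2 to 4 N at the knob moves it; let go before about -0.16 it falls back to the stop; past that it clicks by itself into the off notch at 0 (about 5 N to leave it). Past +0.15 it falls to the other running side.
- air_unit: The bench air unit: dark green steel box 170 (x) by 190 mm (y), top at 150 mm, carrying handle up to 182 mm, fixed. Origin at the centre of its underside, z up. From its face at y = -95 mm an air coupler sticks out level along -y, its axis at x = 0, 95 mm above the bench: 101 mm of fixed body carrying the sliding sleeve, then the plug's bare neck, then the filter.
- sleeve_collar (a point): Centre, on the coupler's axis, of the front face of the sleeve's collar; moves with the sleeve; at y = -193 mm of the unit when forward, facing the filter (-y). The collar is a steel disc 44 mm in diameter, 10 mm thick; behind it a knurled waist 32 mm in diameter, 30 mm long, then a 38 mm rim. In front, a bare brass neck 18 mm in diameter is free for 50 mm up to the filter.
- sleeve (a joint): Travel of the coupler's sleeve in m: 0 = fully forward (sprung there), 0.012 = fully back against its stop; it slides back along the unit's +y, towards the box. It needs 7 N to start and 13 N at full travel; the plug is let go at about 0.007 to 0.009.
- filter_plug (a joint): How far the filter's plug stands out of the coupler in m: about 0.002 = locked, 0.010 = vented stop, where a second catch keeps it. A spring throws it out when the sleeve is far enough back.
- filter_center (a point): Middle of the filter: a clear bowl 54 mm in diameter between black end caps 60 mm in diameter, 104 mm long in all, lying level on the coupler's axis, moving with the plug; its near cap begins 52 mm from this point towards the unit, and a 16 mm drain nipple stands 10 mm out of the far cap.
- bottle: Loose white plastic bottle, 52 mm in diameter, 145 mm high, near the coupler on the side away from the robot. Origin at the centre of its underside.
- pen_cup: Loose grey cup with three pens, 72 mm in diameter at the rim, 142 mm high with the pens, close beside the selector switch. Origin at the centre of its underside.
- dispenser: Loose brown tape dispenser 145 mm (x) by 58 mm (y), 96 mm high with its yellow roll. Origin at the centre of its underside.
- carton: Loose brown carton 105 x 75 mm, 50 mm high. Origin at the centre of its underside.
- parts_tray: Loose white tray of small parts, 200 mm (x) by 150 mm (y), 38 mm high. Origin at the centre of its underside.
- dish: Loose white dish, 92 mm in diameter, 20 mm high, under the filter. Origin at the centre of its underside.
- tape_roll: Loose card ring lying flat, 96 mm in diameter, 24 mm high. Origin at the centre of its underside.
- wrench: Loose steel wrench lying flat, 160 mm long (along its x), about 10 mm high, in front of the coupler on the robot's side. Origin at the middle of its underside.

How it is judged:
By the outcome, as a careful person would: the job done as asked, in the order asked, and still so for the second after the job is handed in, with the robot touching nothing.
It also fails if it takes over 58 s, if anything falls off the work surface, if the arm or the gripper's body presses on something with over 40 N, if the wrist force passes 120 N, or if a joint passes its speed limit or range.

ROBOT

A 6-joint arm with a two-finger parallel gripper is mounted at the origin on the work surface. World frame = base frame: x ahead of the robot, y to its left, z up, the work surface at z = 0. Lengths are in mm, angles in rad, forces in N, time in s.
With the tool pointing down it reaches from about 275 to 1000 mm from the base axis. Payload 8.4 kg.
Tool frame: the origin (TCP) lies at the centre of the arm's flange, where the gripper is bolted on; the fingertips stand 173 mm ahead of it and the grasp point (between the pads) lies 155 mm ahead of it (r.nose_length is the distance from the TCP to the fingertips, in mm); z points along the fingers, y is the direction in which the jaws open and shut (so a half turn about z gives the same grasp; the last joint's range is limited). The gripper opens to 85 mm and grips with 20 to 120 N. Pads are 22 mm wide; open, the fingers measure 114 mm over their backs; the gripper's body (76 mm by 85 mm) begins 54 mm behind the grasp point. The pads swing forward as they close: fully open they stand 13 mm farther back than shut.
Start: joints at [-1.261, 0.353, 1.633, -0, 1.155, -0.002], TCP at [191.732, -594.868, 404.681] pointing down, gripper open.
Joint ranges: [-2.63, 2.63], [-0.92, 2.1], [0.06, 2.66], [-1.3, 4.44], [0, 2.69], [-3.02, 3.02]. Speed limits (rad/s): [2.22, 2.22, 2.79, 3.14, 3.14, 3.14].

INTERFACE

Orientations are given as [roll, pitch, yaw] about the fixed x, y, z axes, in that order (R = Rz(yaw) Ry(pitch) Rx(roll)).
In Python, from rig import r, grab_frame, workorder gives the robot as it stands.
- The arm moves only by the tool carry_out, never from a script. Its argument "steps" is a list that holds one entry, the list of rows, each a list of 5 numbers: the opening in per cent of the stroke, from 0 (shut) to 100 (fully open), then the shift along the tool's x, y, z in m, then the turn about the tool's z in degrees. In form: [[[jaw, x, y, z, spin], ...]]. A call has 1 to 8 rows; each row is the pose to reach, as a shift and turn from the pose measured when the call began, along the tool's axes at that moment; what a row does not reach only later rows make up. A row lasts 1/10 s, in which the tool goes at most 50 mm and 8.59 degrees, less where a joint would pass 70% of its speed; a pose out of reach is approached as far as the arm can. A call with a gripper value outside its range is refused whole. The fingers move at their own pace and stop on an object; "squeeze" is the grip in N (left out, the last holds). Time passes only in rows, so rows that repeat a pose let the fingers close. It gives the time, the measured TCP pose, the force and the opening at its end, in the units of the state.
- r.sense(): the state, without advancing time (a new reading comes with each control period).
- grab_frame(name): name is "side" or "top" or "wrist"; returns a dict with "image" (384x512x3 uint8, red, green, blue), "intrinsics" (3x3 intrinsics, pixels), "eye" and "rotation" of the camera in the world; the wrist camera has in their place "T_tool_cam" (4x4, takes a point from camera to tool coordinates, whose origin is the TCP and whose axes are the flange's). Camera axes: x right, y up, looking along -z (the intrinsics and any distortion apply to the point x, -y, -z); pixel columns grow to the right and rows downward; lengths in mm; the calibration is good to about 2 mm. The wrist camera is an equidistant fisheye: a pixel r from the principal point sees the ray r / f radians off the axis. A picture is of the moment at which its call begins: read the wrist's pose just before it. There is no depth.
- workorder.sign_off(): hands the job in, once; it reports no verdict.
The state is a dict: "clock": time; "qpos": joint angles; "qvel": joint speeds; "joint_efforts": joint torques, N m; "eef_pos": TCP position; "tcp_rot": TCP orientation; "contact_force": force on the tool from outside, world axes, zero at the start; "wrist_torque": the same for the moment, N m; "opening": opening from 0.0 (shut) to 1.0 (fully open).
Only numpy, scipy, OpenCV 4.12 (cv2) and the standard library are available. Lean on these libraries where they do the work, as an engineer would, in place of code of your own. Each camera call takes 0.05 s, during which the arm holds its last target.

## Working session

There is one attempt and no reset: what is moved stays moved. The work goes in short steps, Python scripts to look and compute and a tool call to move; the robot and the scene stay as the last step left them, time stands still between calls to the robot, and variables do not carry over. Pictures are saved under pics/ and viewed, and the job is handed in when it is done.

Besides the shell and the picture viewer there is one more tool, called after "Emit:" in YAML: its name, and indented under it one key for each argument. carry_out: Moves the arm, as the interface text tells. Its arguments: {"type":"object","properties":{"steps":{"type":"array","items":{"type":"array","items":{"type":"array","items":{"type":"number"}}}},"squeeze":{"type":"number"}},"required":["steps"]}

```bash
ls; mkdir -p pics; python3 - <<'E'
from rig import r, grab_frame, workorder
import cv2
print(r.sense())
for n in ["side","top","wrist"]:
    f=grab_frame(n)
    cv2.imwrite(f"pics/{n}0.png",cv2.cvtColor(f["image"],cv2.COLOR_RGB2BGR))
    print(n,{k:v for k,v in f.items() if k!="image"})
E
```

```text
pics
{'clock': 0.0, 'qpos': array([-1.26141966e+00,  3.53657975e-01,  1.63416625e+00, -2.77630087e-05,
        1.15520654e+00, -2.43949964e-03]), 'qvel': array([-0.00093925, -0.00047722,  0.00217687, -0.00010401, -0.00025662,
       -0.00115607]), 'joint_efforts': array([ 3.41566854e-03, -6.05249119e+01, -3.42060971e+01,  2.18900877e-04,
        9.46690910e-03, -1.43083378e-05]), 'eef_pos': array([ 191.63897859, -594.63308365,  403.94163198]), 'tcp_rot': array([-3.14015449e+00,  2.18752967e-05,  3.11827413e-01]), 'contact_force': array([ 0.17367786,  0.31761486, -0.43856191]), 'wrist_torque': array([-0.03979059,  0.02263828,  0.01606118]), 'opening': 1.0008305252547225}
side {'intrinsics': array([[399.89609307,   0.        , 255.61014792],
       [  0.        , 399.89609307, 192.29211617],
       [  0.        ,   0.        ,   1.        ]]), 'eye': array([181.77565462, 652.72927825, 895.22880999]), 'rotation': array([ 0.81110082, -0.01578944, -2.64237712])}
top {'intrinsics': array([[479.36340856,   0.        , 254.18619072],
       [  0.        , 479.36340856, 194.26636858],
       [  0.        ,   0.        ,   1.        ]]), 'eye': array([ 407.09913854,  -87.99308418, 1341.71871366]), 'rotation': array([ 0.1281568 , -0.00281725, -1.54915001])}
wrist {'intrinsics': array([[297.31863964,   0.        , 257.69946807],
       [  0.        , 297.31863964, 187.60923202],
       [  0.        ,   0.        ,   1.        ]]), 'T_tool_cam': array([[ 2.14874912e-04,  9.51106494e-01,  3.08863063e-01,
         7.98636117e+01],
       [ 9.99999967e-01, -1.61511097e-04, -1.98342432e-04,
        -1.03916498e+00],
       [-1.38759963e-04,  3.08863095e-01, -9.51106497e-01,
         3.25919413e+01],
       [ 0.00000000e+00,  0.00000000e+00,  0.00000000e+00,
         1.00000000e+00]])}
```

View pics/side0.png

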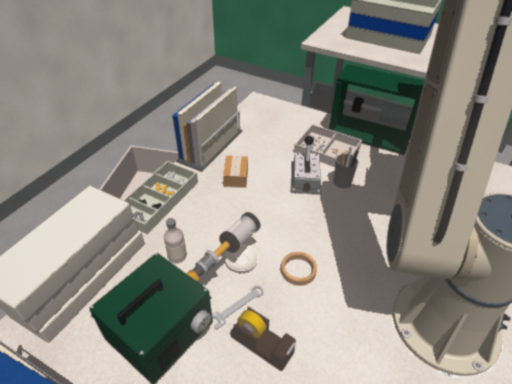

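View pics/top0.png

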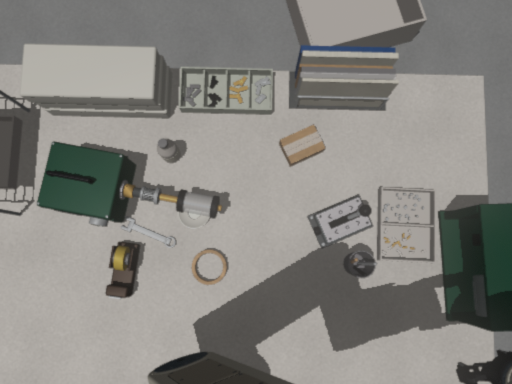

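View pics/wrist0.png

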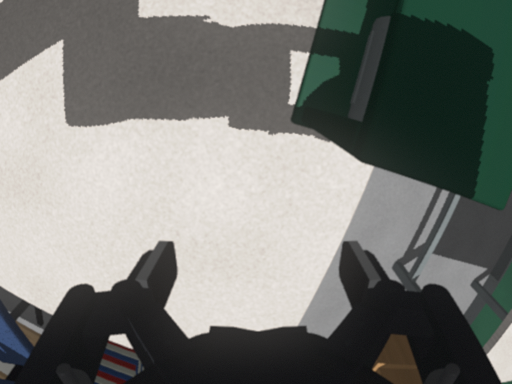

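```bash
cat > h.py <<'E'
import numpy as np, cv2
from scipy.spatial.transform import Rotation as Ro
from rig import r, grab_frame, workorder
def cam(f): return Ro.from_euler('xyz',f["rotation"]).as_matrix(), f["eye"], f["intrinsics"]
def proj(f,P):
    R,e,K=cam(f); c=(np.atleast_2d(P)-e)@R; d=-c[:,2]
    return np.c_[K[0,2]+K[0,0]*c[:,0]/d, K[1,2]-K[1,1]*c[:,1]/d]
def ray(f,px):
    R,e,K=cam(f); px=np.atleast_2d(px)
    return e,(np.c_[(px[:,0]-K[0,2])/K[0,0],-(px[:,1]-K[1,2])/K[1,1],-np.ones(len(px))])@R.T
def atz(f,px,z):
    e,d=ray(f,px); return e+d*((z-e[2])/d[:,2])[:,None]
def tri(f1,p1,f2,p2):
    e1,d1=ray(f1,p1);e2,d2=ray(f2,p2);d1=d1[0];d2=d2[0]
    s=np.linalg.lstsq(np.c_[d1,-d2],e2-e1,rcond=None)[0]
    a=e1+s[0]*d1;b=e2+s[1]*d2; return (a+b)/2,np.linalg.norm(a-b)
def save(n,img): cv2.imwrite(f"pics/{n}.png",cv2.cvtColor(img,cv2.COLOR_RGB2BGR))
def crop(n,img,x0,y0,x1,y1,k):
    save(n,cv2.resize(img[y0:y1,x0:x1],None,fx=k,fy=k,interpolation=cv2.INTER_CUBIC))
E
python3 - <<'E'
from h import *
import pickle
t=grab_frame("top");s=grab_frame("side")
pickle.dump((t,s),open("f0.pkl","wb"))
crop("ta",t["image"],300,180,440,285,5)
crop("tb",t["image"],30,130,240,260,3.8)
crop("sa",s["image"],280,120,380,200,7)
crop("sb",s["image"],80,200,280,350,4)
E
```

```text
(no output)
```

View pics/ta.png

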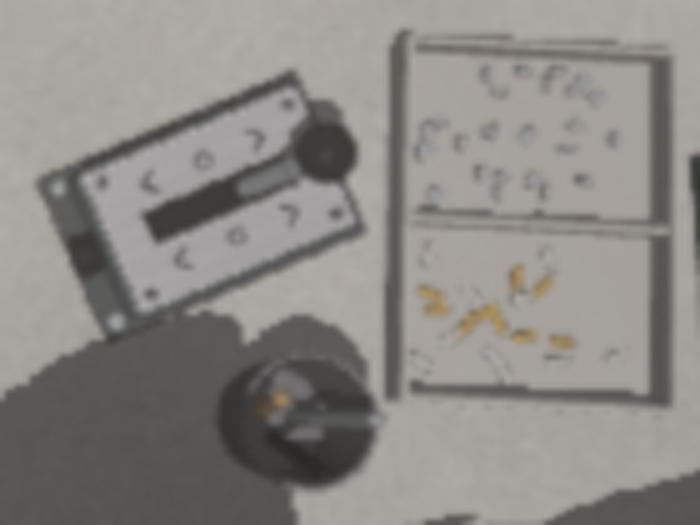

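View pics/tb.png

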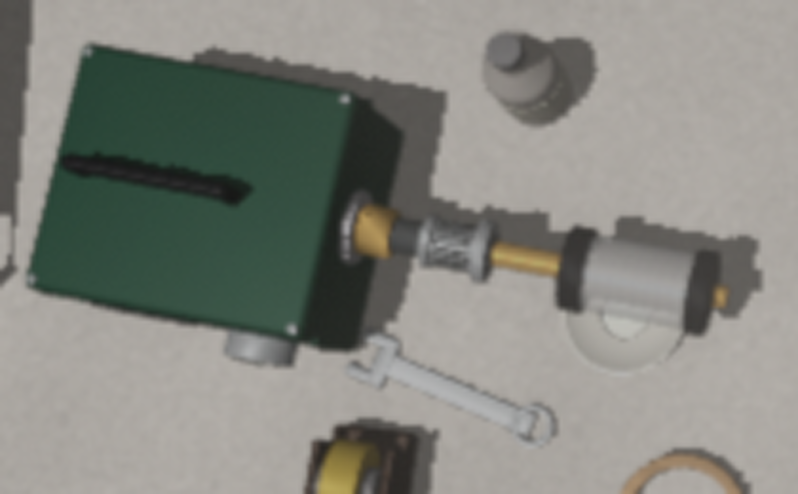

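View pics/sa.png

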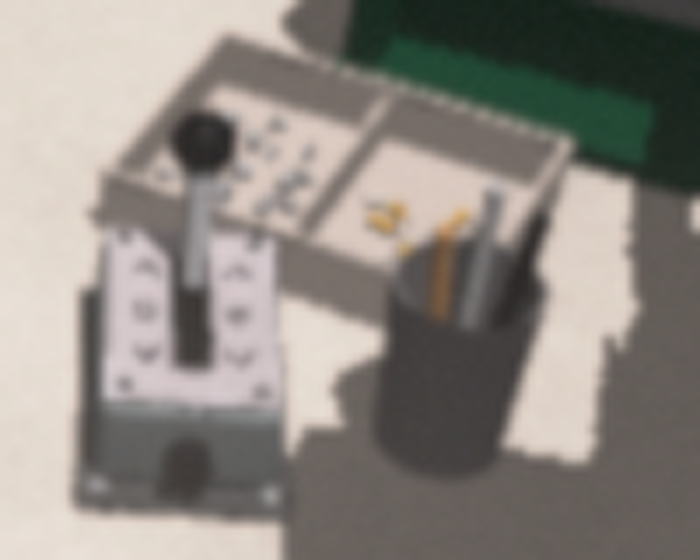

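View pics/sb.png

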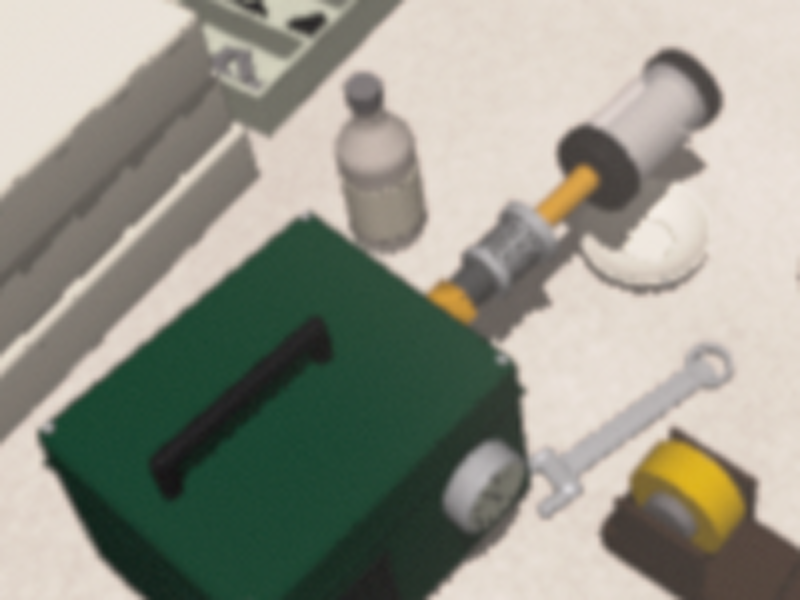

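```bash
python3 - <<'E'
from h import *
import pickle
t,s=pickle.load(open("f0.pkl","rb"))
np.set_printoptions(suppress=True,precision=1)
T=lambda x,y,o,k:np.array([x,y])/k+np.array(o)-0.5+0.5/k
ta=lambda x,y:T(x,y,(300,180),5); tb=lambda x,y:T(x,y,(30,130),3.8)
sa=lambda x,y:T(x,y,(280,120),7); sb=lambda x,y:T(x,y,(80,200),4)
print("knob",tri(t,ta(326,151),s,sa(203,140)), atz(t,ta(326,151),122))
pl=atz(t,[ta(78,172),ta(296,75),ta(364,230),ta(132,320)],58); print("plate",pl,pl.mean(0), [np.linalg.norm(pl[i]-pl[i-1]) for i in range(4)])
sl=atz(t,[ta(150,228),ta(300,165)],58)
print("slot",sl,)
# unit top
u=atz(t,[tb(84,42),tb(354,93),tb(297,338),tb(27,287)],150);print("unit",u,u.mean(0),[np.linalg.norm(u[i]-u[i-1]) for i in range(4)])
# collar, neck, filter by top and side
print("collar front centre",atz(t,tb(487,250),95))
print("neck/cap",atz(t,tb(560,262),95))
print("nipple",tri(t,tb(722,297),t,tb(722,297))[0] if 0 else atz(t,tb(726,297),95))
print("cup rim",atz(t,ta(300,415),100),"tray",atz(t,[ta(400,35),ta(388,398)],38))
print("bottle cap",tri(t,tb(507,50),s,sb(364,90)))
E
```

```text
knob (array([ 529.9, -371.5,  123.3]), np.float64(1.0485496834891745)) [[ 530.5 -371.6  122. ]]
plate [[ 522.7 -253.1   58. ]
 [ 577.9 -370.6   58. ]
 [ 494.9 -406.5   58. ]
 [ 444.2 -282.3   58. ]] [ 509.9 -328.1   58. ] [np.float64(83.7831683951246), np.float64(129.81698749460233), np.float64(90.41655390253747), np.float64(134.1773015948313)]
slot [[ 493.5 -291.8   58. ]
 [ 529.1 -372.4   58. ]]
unit [[686.6 429.1 150. ]
 [655.9 246.8 150. ]
 [491.7 274.8 150. ]
 [521.4 454.  150. ]] [588.9 351.2 150. ] [np.float64(167.10537588100854), np.float64(184.8343134562248), np.float64(166.5530643032948), np.float64(181.6297984121345)]
collar front centre [[559.2 164.4  95. ]]
neck/cap [[552.  113.8  95. ]]
nipple [[530.3  -1.3  95. ]]
cup rim [[ 396.3 -362.3  100. ]] tray [[ 604.  -432.4   38. ]
 [ 405.9 -423.5   38. ]]
bottle cap (array([690.1, 148.7, 135.9]), np.float64(1.3431795302593021))
```

```bash
cat >> h.py <<'E'
np.set_printoptions(suppress=True,precision=4)
def go(p,yawdeg):
    s=r.sense(); R=Ro.from_euler('xyz',s["tcp_rot"]).as_matrix()
    d=R.T@(np.array(p)-s["eef_pos"])/1000
    sp=(np.degrees(s["tcp_rot"][2])-yawdeg+180)%360-180
    print("shift",d,"spin",round(sp,2))
def st():
    s=r.sense(); print(round(s["clock"],2),s["eef_pos"],np.degrees(s["tcp_rot"]),"F",s["contact_force"],s["opening"])
E
python3 - <<'E'
from h import *
st();go((230,-411,400),24.9);go((548,-411,380),24.9)
E
```

```text
0.25 [ 191.7033 -594.7909  404.3654] [-179.9645   -0.0008   17.8656] F [-0.7221 -0.1498  0.0825] 0.9988040392654052
shift [ 0.0928 -0.1632  0.0045] spin -7.03
shift [ 0.3955 -0.0656  0.0244] spin -7.03
```

Emit:
carry_out:
  steps:
    - [[0,0.023,-0.041,0,-2],[0,0.046,-0.082,0,-4],[0,0.07,-0.122,0,-7],[0,0.093,-0.163,0,-7],[0,0.14,-0.148,0.005,-7],[0,0.187,-0.133,0.01,-7],[0,0.234,-0.118,0.01,-7],[0,0.28,-0.103,0.015,-7]]

```text
clock: 1.05
eef_pos: [428.7, -410.5, 390.0]
tcp_rot: [3.141, -0.0, 0.434]
contact_force: [0.8, -0.8, 0.5]
opening: 0.001
```

```bash
python3 - <<'E'
from h import *
st();go((548,-411,380),24.9)
E
```

```text
1.05 [ 428.7168 -410.4669  389.985 ] [179.9598  -0.0286  24.8733] F [ 0.7573 -0.8484  0.4742] 0.0007508188656842476
shift [0.108  0.0506 0.0101] spin -0.03
```

Emit:
carry_out:
  steps:
    - [[0,0.04,0.019,0.01,0],[0,0.08,0.038,0.02,0],[0,0.108,0.051,0.04,0],[0,0.108,0.051,0.06,0],[0,0.108,0.051,0.06,0]]

```text
clock: 1.55
eef_pos: [548.1, -410.3, 326.5]
tcp_rot: [-3.137, 0.002, 0.435]
contact_force: [-0.7, -0.2, -0.1]
opening: 0.0
```

```bash
python3 - <<'E'
from h import *
st()
t=grab_frame("top");s=grab_frame("side");w=grab_frame("wrist")
crop("s1",s["image"],260,90,420,200,5);save("w1",w["image"])
E
```

```text
1.55 [ 548.1296 -410.2504  326.5265] [-179.7547    0.1274   24.9512] F [-0.73   -0.2343 -0.0781] 0.0003443220781020142
```

View pics/s1.png

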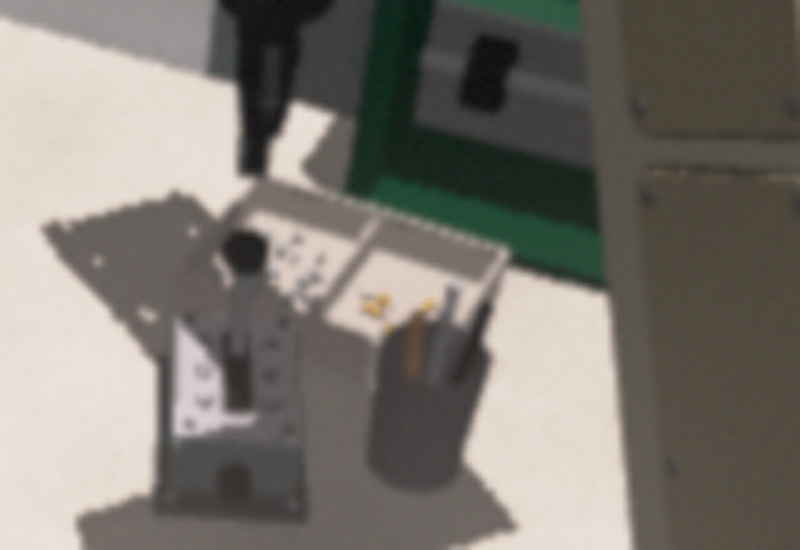

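View pics/w1.png

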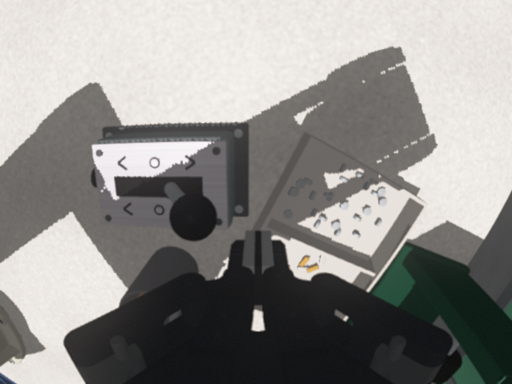

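```bash
cat >> h.py <<'E'
def wray(w,px,s):
    K=w["intrinsics"];v=np.array([px[0]-K[0,2],px[1]-K[1,2]]);rr=np.hypot(*v);th=rr/K[0,0]
    d=np.array([np.sin(th)*v[0]/rr,-np.sin(th)*v[1]/rr,-np.cos(th)])
    T=w["T_tool_cam"];R=Ro.from_euler('xyz',s["tcp_rot"]).as_matrix()
    return R@T[:3,3]+s["eef_pos"],R@T[:3,:3]@d
def watz(w,px,s,z):
    e,d=wray(w,px,s);return e+d*(z-e[2])/d[2]
E
python3 - <<'E'
from h import *
s=r.sense();w=grab_frame("wrist")
print(watz(w,(193,215),s,122.5))
for p in [(120,185),(203,185)]: print(watz(w,p,s,58))
go((530,-372,300),24.9)
E
```

```text
[ 533.6653 -370.7991  122.5   ]
[ 499.0137 -294.9947   58.    ]
[ 531.9922 -366.5878   58.    ]
shift [ 0.0004 -0.0436  0.0314] spin -0.06
```

Emit:
carry_out:
  steps:
    - [[0,0.002,0,0.02,0],[0,0.002,0,0.042,0],[0,0.002,0,0.042,0],[0,0.002,-0.005,0.042,0],[0,0.002,-0.01,0.042,0],[0,0.002,-0.015,0.042,0],[0,0.002,-0.015,0.042,0]]

```text
clock: 2.45
eef_pos: [543.4, -396.8, 290.4]
tcp_rot: [3.139, -0.002, 0.434]
contact_force: [-0.2, -0.6, 0.1]
opening: -0.004
```

```bash
python3 - <<'E'
from h import *
st()
w=grab_frame("wrist");save("w2",w["image"])
E
```

```text
2.45 [ 543.39   -396.7558  290.4143] [179.8427  -0.0944  24.8594] F [-0.1814 -0.5506  0.0508] -0.004422938341883582
```

View pics/w2.png

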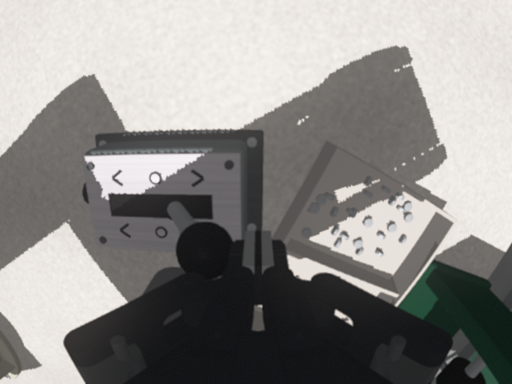

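Emit:
carry_out:
  steps:
    - [[0,0,0,0.008,0],[0,0,-0.004,0.008,0],[0,0,-0.008,0.008,0],[0,0,-0.012,0.008,0],[0,0,-0.016,0.008,0],[0,0,-0.02,0.008,0],[0,0,-0.02,0.008,0]]

```text
clock: 3.2
eef_pos: [534.9, -378.3, 282.3]
tcp_rot: [3.139, -0.001, 0.434]
contact_force: [1.4, -2.0, 2.0]
opening: 0.002
```

```bash
python3 - <<'E'
from h import *
st()
w=grab_frame("wrist");save("w3",w["image"])
E
```

```text
3.2 [ 534.8769 -378.3087  282.2584] [179.8715  -0.085   24.8693] F [ 1.3688 -1.9779  2.0342] 0.0020506807010073763
```

View pics/w3.png

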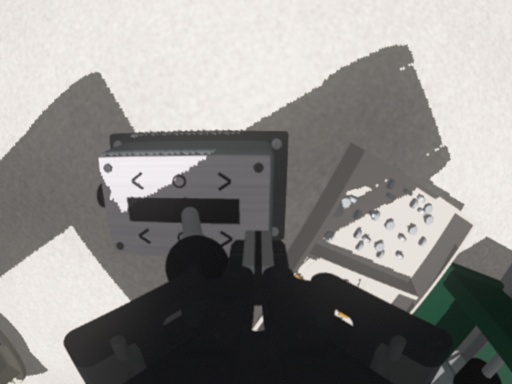

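```bash
cat >> h.py <<'E'
C=np.array([510,-328.1]);D=np.array([-.42,.907])
def knob(n,c=(170,0,250,70)):
    s=r.sense();st()
    print("finger along",(s["eef_pos"][:2]-C)@D)
    w=grab_frame("wrist");save(n,w["image"]);return w,s
def kn(w,s,px):
    for z in (125,134): 
        p=watz(w,px,s,z); print(z,p,"along",(p[:2]-C)@D)
E
python3 - <<'E'
from h import *
w,s=knob("w4");kn(w,s,(196,262))
E
```

```text
3.25 [ 534.888  -378.4026  282.0993] [179.8895  -0.0775  24.8691] F [ 1.3225 -1.8689  2.283 ] 0.002388192303007438
finger along -56.07740755473164
125 [ 522.4264 -349.6003  125.    ] along -24.719850808705182
134 [ 528.5424 -349.1898  134.    ] along -26.916220182049813
```

Emit:
carry_out:
  steps:
    - [[0,0,-0.003,0,0],[0,0,-0.006,0,0],[0,0,-0.009,0,0],[0,0,-0.012,0,0],[0,0,-0.012,0,0]]

```text
clock: 3.8
eef_pos: [529.2, -366.6, 281.3]
tcp_rot: [-3.141, -0.0, 0.434]
contact_force: [-0.2, 0.9, -0.2]
opening: 0.002
```

```bash
python3 - <<'E'
from h import *
w,s=knob("w5")
E
```

```text
3.8 [ 529.1702 -366.6339  281.2892] [-179.9506   -0.0079   24.8757] F [-0.233   0.8659 -0.2217] 0.0024555902655553348
finger along -43.001735062259435
```

View pics/w5.png

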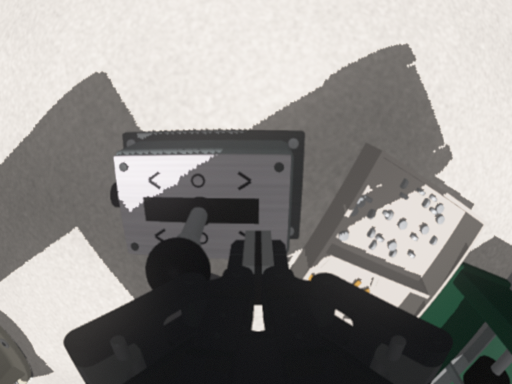

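```bash
python3 - <<'E'
from h import *
w,s=knob("w6");kn(w,s,(178,268));go((541,-392,400),24.9)
go((500,0,400),80.4)
E
```

```text
3.85 [ 529.2827 -366.8341  281.2919] [-179.9666   -0.0128   24.8776] F [ 0.4911 -0.1335 -0.4008] -0.0007403549583266954
finger along -43.2305578933787
125 [ 509.1467 -330.5306  125.    ] along -1.8461690399045485
134 [ 515.8604 -330.6579  134.    ] along -4.781379392168758
shift [ 0.0001  0.0275 -0.1186] spin -0.03
shift [ 0.1278 -0.3454 -0.1185] spin -55.53
```

Emit:
carry_out:
  steps:
    - [[0,0,0.015,0,0],[0,0,0.03,0,0],[0,0,0.03,-0.04,0],[0,0,0.03,-0.08,0],[0,0,0.03,-0.12,0],[0,0,0.03,-0.12,0]]

```text
clock: 4.5
eef_pos: [543.5, -396.1, 407.7]
tcp_rot: [3.133, -0.005, 0.434]
contact_force: [0.9, -0.1, 0.1]
opening: 0.0
```

```bash
python3 - <<'E'
from h import *
st()
s=grab_frame("side");t=grab_frame("top")
a=cv2.resize(s["image"][110:200,280:380],None,fx=4,fy=4,interpolation=2);b=cv2.resize(t["image"][170:260,300:400],None,fx=4,fy=4,interpolation=2)
save("st7",np.hstack([a,b]))
go((500,-100,400),80.4);go((553.6,136,400),80.4)
P=[510,-328.1,134];print("expected knob",proj(s,P),proj(t,P))
E
```

```text
4.5 [ 543.54   -396.1204  407.7425] [179.53    -0.2854  24.8577] F [ 0.9392 -0.0743  0.0957] 0.00022947873188602856
shift [ 0.0857 -0.2855  0.002 ] spin -55.54
shift [ 0.2335 -0.4771  0.0019] spin -55.54
expected knob [[309.169  145.6933]] [[348.7448 217.0523]]
```

View pics/st7.png

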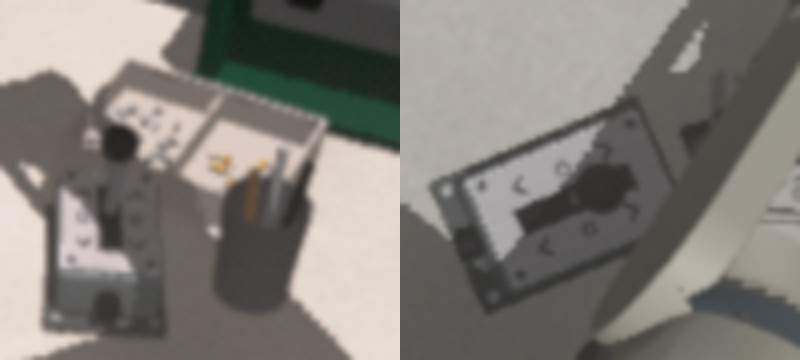

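Emit:
carry_out:
  steps:
    - [[0,0.018,-0.036,0,-7],[0,0.036,-0.072,0,-14],[0,0.054,-0.11,0,-21],[0,0.074,-0.15,0,-28],[0,0.094,-0.19,0,-35],[0,0.114,-0.23,0,-42],[0,0.132,-0.27,0,-49],[0,0.15,-0.306,0,-55.5]]

```text
clock: 5.4
eef_pos: [549.2, -52.7, 400.3]
tcp_rot: [-3.141, 0.001, 1.408]
contact_force: [0.4, -0.5, -0.9]
opening: 0.001
```

```bash
python3 - <<'E'
from h import *
st();go((552.8,136,390),80.4)
E
```

```text
5.4 [549.2175 -52.6511 400.3029] [-179.9438    0.0413   80.6502] F [ 0.4085 -0.4956 -0.8763] 0.0007771355292841295
shift [ 0.1867 -0.0271  0.0102] spin 0.25
```

Emit:
carry_out:
  steps:
    - [[33,0.045,-0.007,0,0],[33,0.09,-0.013,0,0],[33,0.135,-0.02,0,0],[33,0.17,-0.025,0.03,0],[33,0.187,-0.027,0.06,0],[33,0.187,-0.027,0.08,0],[33,0.187,-0.027,0.08,0]]

```text
clock: 6.1
eef_pos: [551.3, 136.4, 315.8]
tcp_rot: [-3.133, 0.004, 1.409]
contact_force: [-0.5, -0.6, 0.6]
opening: 0.328
```

```bash
python3 - <<'E'
from h import *
st();w=grab_frame("wrist");save("w8",w["image"])
t=grab_frame("top");crop("t8",t["image"],100,140,240,240,5)
s=grab_frame("side");crop("s8",s["image"],160,180,300,280,5)
E
```

```text
6.1 [551.2742 136.3889 315.7928] [-179.5097    0.2255   80.7255] F [-0.4606 -0.5709  0.5604] 0.32817251725391205
```

View pics/w8.png

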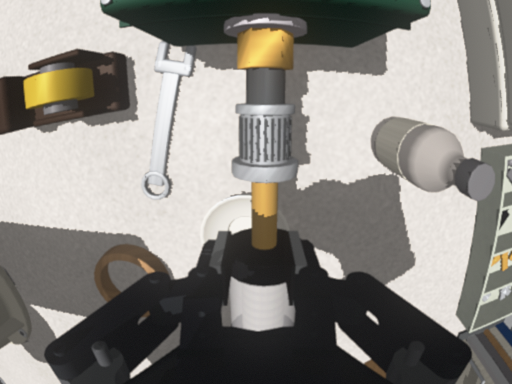

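View pics/s8.png

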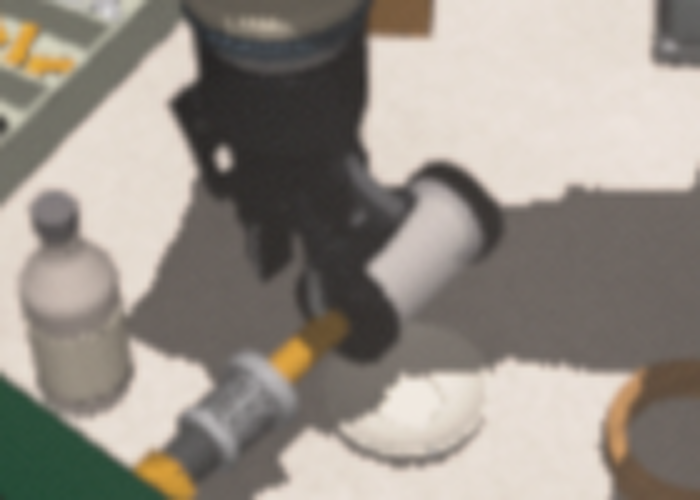

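```bash
python3 - <<'E'
from h import *
s=r.sense();w=grab_frame("wrist")
R=Ro.from_euler('xyz',s["tcp_rot"]).as_matrix()
for n,p,z in [("neck near collar",(265,185),98),("neck near cap",(264,245),98),("collar top front",(264,180),117),("collar L",(232,165),95),("collar R",(297,165),95),("cap top",(261,236),125)]:
    q=watz(w,p,s,z);print(n,q,"tool",R.T@(q-s["eef_pos"]))
E
```

```text
neck near collar [561.0501 155.2508  98.    ] tool [ 20.6776   4.9733 222.2418]
neck near cap [553.3144 110.2661  98.    ] tool [-24.9663   4.6708 222.2872]
collar top front [561.4601 164.4642 117.    ] tool [ 29.816    3.8471 203.2346]
collar L [541.4193 171.7267  95.    ] tool [ 33.7376 -17.0752 225.2631]
collar R [584.341 164.71   95.   ] tool [ 33.8084  26.4161 225.1958]
cap top [554.3064 131.7916 125.    ] tool [ -3.5934   2.1005 195.2701]
```

Emit:
carry_out:
  steps:
    - [[33,0,0.004,0,0.3],[33,0,0.004,0.015,0.3],[33,0,0.004,0.03,0.3],[33,0,0.004,0.03,0.3],[33,0,0.004,0.03,0.3]]

```text
clock: 6.8
eef_pos: [557.3, 134.9, 290.8]
tcp_rot: [-3.141, 0.001, 1.401]
contact_force: [0.2, 0.7, 0.4]
opening: 0.332
```

```bash
python3 - <<'E'
from h import *
st();w=grab_frame("wrist");save("w9",w["image"])
E
```

```text
6.8 [557.2813 134.9386 290.7829] [-179.9429    0.0403   80.2884] F [0.2235 0.6634 0.4407] 0.33217447923042476
```

View pics/w9.png

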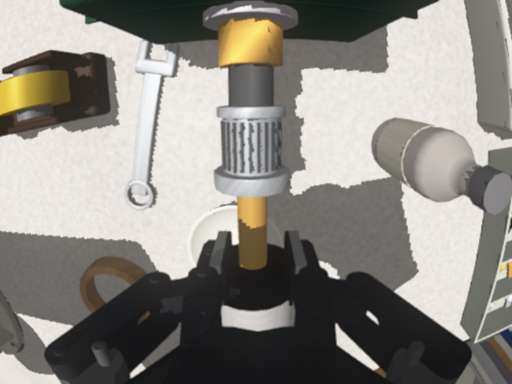

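```bash
python3 - <<'E'
from h import *
s=r.sense();w=grab_frame("wrist");st()
R=Ro.from_euler('xyz',s["tcp_rot"]).as_matrix()
for n,p,z in [("neck near collar",(252.5,198),98),("neck near cap",(252.5,262),98),("collar top front",(252,194),117),("collar L",(214,180),95),("collar R",(290,180),95)]:
    q=watz(w,p,s,z);print(n,q,"tool",R.T@(q-s["eef_pos"]))
E
```

```text
6.9 [557.5519 135.1027 291.4046] [179.9818   0.0094  80.2998] F [ 0.3985  0.1012 -0.2463] 0.3292523558671363
neck near collar [558.247  157.1604  98.    ] tool [ 22.0176  -2.9281 193.1706]
neck near cap [550.6718 114.5982  98.    ] tool [-21.2125  -3.2208 193.1877]
collar top front [559.8785 166.0928 117.    ] tool [ 31.0896  -2.829  174.167 ]
collar L [537.9693 170.7002  95.    ] tool [ 31.9469 -25.1974 196.1706]
collar R [581.2079 163.2941  95.    ] tool [ 31.9349  18.671  196.1628]
```

Emit:
carry_out:
  steps:
    - [[33,0,-0.003,0,0],[33,0,-0.003,0,0],[33,0,-0.003,0.015,0],[33,0,-0.003,0.03,0],[33,0,-0.003,0.04,0],[33,0,-0.003,0.043,0],[33,0,-0.003,0.043,0],[33,0,-0.003,0.043,0]]

```text
clock: 7.7
eef_pos: [554.8, 135.7, 248.4]
tcp_rot: [3.141, 0.0, 1.402]
contact_force: [0.2, 0.5, -0.7]
opening: 0.331
```

```bash
python3 - <<'E'
from h import *
st();w=grab_frame("wrist");save("w10",w["image"]);st()
E
```

```text
7.7 [554.7797 135.651  248.4025] [179.9816   0.0092  80.302 ] F [ 0.1632  0.4606 -0.7393] 0.3314036842031748
7.75 [554.8725 135.6758 248.6899] [179.9525  -0.0021  80.3025] F [ 0.5588 -0.957  -1.0166] 0.32654854969498476
```

View pics/w10.png

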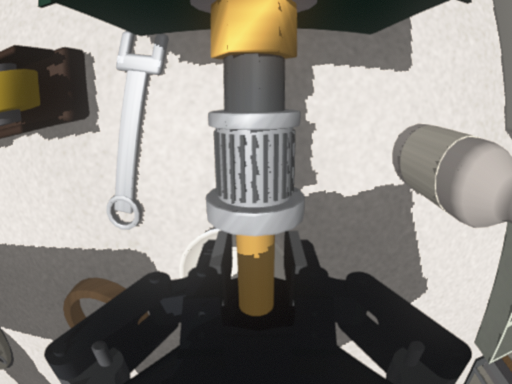

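Emit:
carry_out:
  steps:
    - [[33,0.004,0,0,0],[33,0.008,0,0,0],[33,0.011,0,0,0],[33,0.014,0,0,0],[33,0.014,0,0,0]]

```text
clock: 8.25
eef_pos: [557.3, 149.9, 248.8]
tcp_rot: [3.141, -0.0, 1.402]
contact_force: [0.3, -0.3, -0.4]
opening: 0.332
```

Emit:
carry_out:
  steps:
    - [[33,0.002,0,0,0],[33,0.004,0,0,0],[33,0.004,0,0,0]]

```text
clock: 8.55
eef_pos: [557.8, 153.2, 248.7]
tcp_rot: [3.141, 0.002, 1.403]
contact_force: [-0.3, -8.5, 2.2]
opening: 0.331
```

```bash
python3 - <<'E'
from h import *
st();w=grab_frame("wrist");save("w11",w["image"]);st()
E
```

```text
8.55 [557.7762 153.1948 248.7062] [179.973    0.1051  80.3785] F [-0.3197 -8.5165  2.225 ] 0.33114952470030057
8.6 [557.7489 153.1023 248.6756] [179.9746   0.1072  80.3786] F [-0.5432 -7.6869  3.121 ] 0.32664585363628185
```

View pics/w11.png

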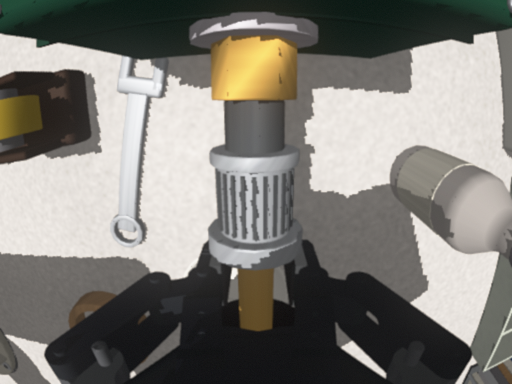

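Emit:
carry_out:
  steps:
    - [[33,0.002,0,0,0],[33,0.004,0,0,0],[33,0.006,0,0,0],[33,0.008,0,0,0],[33,0.009,0,0,0],[33,0.009,0,0,0]]

```text
clock: 9.2
eef_pos: [559.1, 160.8, 248.7]
tcp_rot: [-3.141, 0.005, 1.404]
contact_force: [-0.2, -11.8, 4.1]
opening: 0.333
```

```bash
python3 - <<'E'
from h import *
st();w=grab_frame("wrist");save("w12",w["image"]);st()
E
```

```text
9.2 [559.0794 160.7719 248.688 ] [-179.9945    0.2739   80.4354] F [ -0.1518 -11.7869   4.057 ] 0.3334424549403854
9.25 [559.0807 160.6772 248.6988] [-179.9942    0.2754   80.432 ] F [ -0.4374 -11.2893   4.0673] 0.3252803811705978
```

View pics/w12.png

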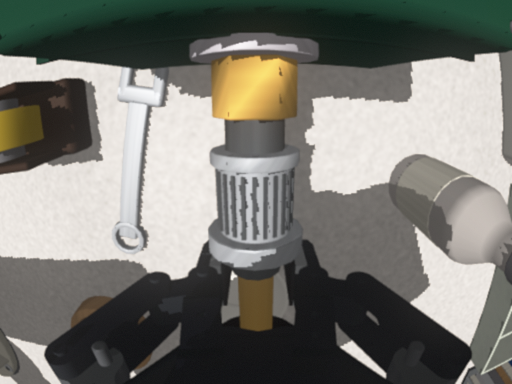

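Emit:
carry_out:
  steps:
    - [[33,0.002,0,0,0],[33,0.003,0,0,0],[33,0.003,0,0,0]]

```text
clock: 9.55
eef_pos: [559.4, 162.2, 248.7]
tcp_rot: [-3.141, 0.008, 1.405]
contact_force: [-0.1, -11.9, 4.1]
opening: 0.33
```

```bash
python3 - <<'E'
from h import *
import pickle
st();w=grab_frame("wrist");save("w13",w["image"])
t=grab_frame("top");s=grab_frame("side")
t0,s0=pickle.load(open("f0.pkl","rb"))
g=lambda i,x,y:cv2.resize(i["image"][y:y+90,x:x+100],None,fx=4,fy=4,interpolation=2)
save("c13",np.vstack([np.hstack([g(s0,190,205),g(s,190,205)])]))
E
```

```text
9.55 [559.4045 162.2288 248.7037] [-179.9625    0.4513   80.4815] F [ -0.1019 -11.909    4.1285] 0.329648306347079
```

View pics/w13.png

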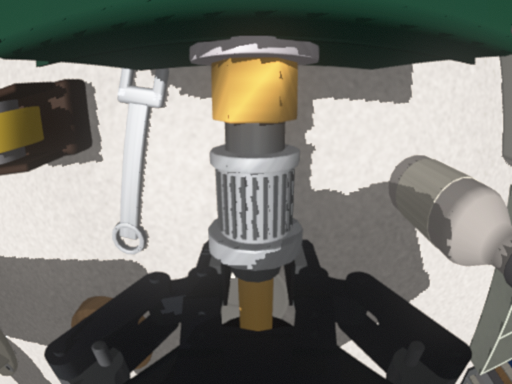

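View pics/c13.png

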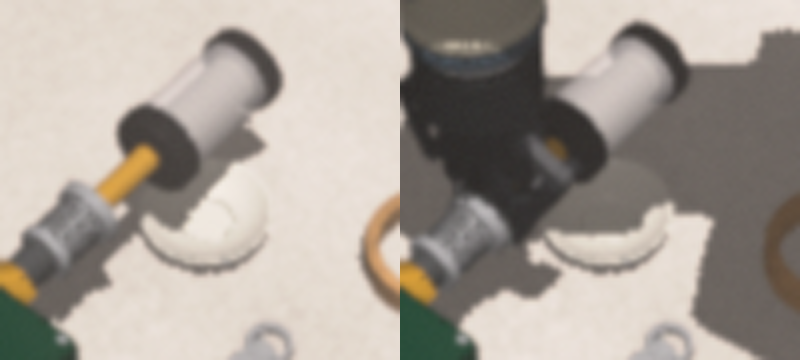

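Emit:
carry_out:
  steps:
    - [[33,-0.004,0,0,0],[33,-0.008,0,0,0],[33,-0.012,0,0,0],[33,-0.016,0,0,0],[33,-0.02,0,0,0],[33,-0.024,0,0,0],[33,-0.024,0,0,0]]

```text
clock: 10.4
eef_pos: [555.3, 138.2, 248.9]
tcp_rot: [-3.141, 0.008, 1.404]
contact_force: [-0.5, -0.5, 0.7]
opening: 0.331
```

```bash
python3 - <<'E'
from h import *
st();w=grab_frame("wrist");save("w14",w["image"])
E
```

```text
10.4 [555.3205 138.1665 248.8972] [-179.9569    0.4545   80.4623] F [-0.5367 -0.482   0.6911] 0.33118099885803526
```

View pics/w14.png

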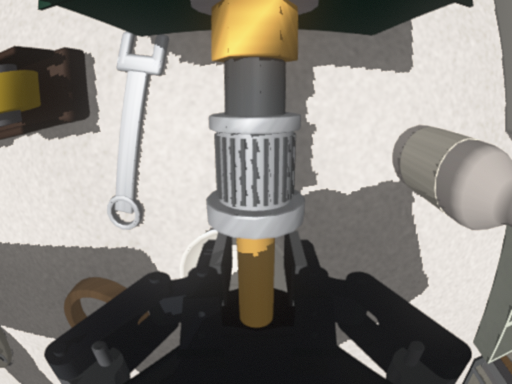

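Emit:
carry_out:
  steps:
    - [[33,0,0,-0.02,0],[33,0,0,-0.06,0],[33,0,0,-0.1,0],[33,0,0,-0.14,0],[33,0,0,-0.17,0],[33,-0.04,0,-0.17,0],[33,-0.08,0,-0.17,0],[33,-0.12,0,-0.17,0]]

```text
clock: 11.25
eef_pos: [535.4, 20.5, 420.3]
tcp_rot: [3.141, 0.008, 1.406]
contact_force: [0.9, -0.2, 0.6]
opening: 0.332
```

Emit:
carry_out:
  steps:
    - [[33,-0.04,0,0,0],[33,-0.08,0,0,0],[33,-0.12,0,0,0],[33,-0.16,-0.03,0,0],[33,-0.18,-0.06,0,0],[33,-0.18,-0.06,0,0],[33,-0.18,-0.06,0,0]]

```text
clock: 11.95
eef_pos: [446.5, -147.4, 422.0]
tcp_rot: [3.14, 0.007, 1.404]
contact_force: [0.2, 0.2, 0.0]
opening: 0.331
```

```bash
python3 - <<'E'
from h import *
import pickle
st()
t=grab_frame("top");s=grab_frame("side")
t0,s0=pickle.load(open("f0.pkl","rb"))
g=lambda i,x,y:cv2.resize(i["image"][y:y+70,x:x+100],None,fx=4,fy=4,interpolation=2)
save("c15",np.vstack([np.hstack([g(s0,170,205),g(s,170,205)]),np.hstack([g(t0,130,165),g(t,130,165)])]))
save("s15",s["image"]);save("t15",t["image"])
u=np.array([-.166,-.986,0])
for n,a,b in (("top",t0,t),("side",s0,s)):
    c=np.array([557,161,95]);ks=proj(a,[c+102*u,c+110*u]);print(n,"px for 8mm",ks[1]-ks[0])
    for nm,sgn in (("filter",102),("sleeve",-20)):
        p=proj(a,c+sgn*u)[0].astype(int);h=26 if nm=="filter" else 11
        T=cv2.resize(cv2.cvtColor(a["image"],7)[p[1]-h:p[1]+h,p[0]-h:p[0]+h],None,fx=4,fy=4,interpolation=2)
        I=cv2.resize(cv2.cvtColor(b["image"],7)[p[1]-h-8:p[1]+h+8,p[0]-h-8:p[0]+h+8],None,fx=4,fy=4,interpolation=2)
        m=cv2.minMaxLoc(cv2.matchTemplate(I,T,5));print(nm,m[1],np.array(m[3])/4-8)
E
```

```text
11.95 [ 446.4672 -147.4407  422.0071] [179.9213   0.4289  80.4458] F [0.1859 0.2029 0.0414] 0.3307728198907546
top px for 8mm [2.9976 0.5707]
filter 0.97947096824646 [2.75 0.5 ]
sleeve 0.9988073110580444 [0. 0.]
side px for 8mm [ 1.9425 -1.7896]
filter 0.9947978854179382 [ 1.75 -1.75]
sleeve 0.9994951486587524 [0. 0.]
```

View pics/c15.png

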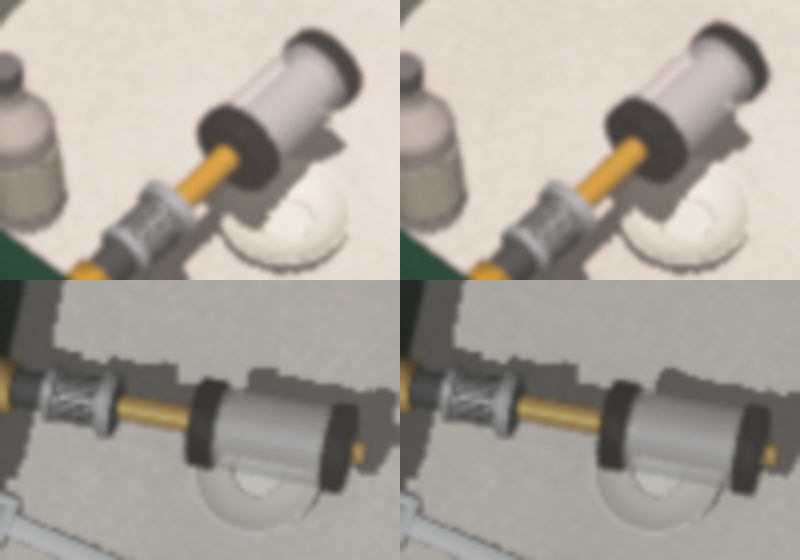

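View pics/s15.png

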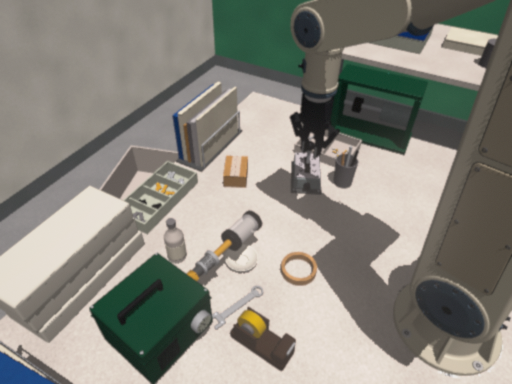

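View pics/t15.png

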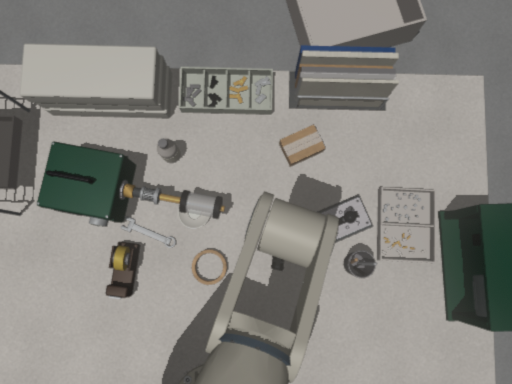

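```bash
python3 - <<'E'
from h import *
st();print(workorder.sign_off())
E
```

```text
12.05 [ 447.4189 -146.8717  421.9192] [179.9232   0.4308  80.5528] F [ 0.1823  0.2817 -0.2222] 0.3277323932590219
the job is handed in; nothing more can be done
None
```

The air unit is ready for its filter change, and I handed the job in at about 12 s of the 58 s allowed.

- **Selector lever:** I pushed the knob with the closed fingers until it clicked into the off notch. Afterwards the knob was at pixel (310, 145.5) in the side view, where an upright lever would put it at (309, 145.7). The top view agreed to about 1.5 px, so it did not go through to the other side.
- **Air coupler:** With the fingers either side of the neck I slid the sleeve back, at about 12 N, until the plug jumped out. I then backed off and lifted clear. Matching before and after pictures put the filter about 7.5 mm farther out in both views, against the 8 mm expected. The sleeve showed no displacement, so it is fully forward again.
- **Other things on the bench:** Before and after views, compared by eye, show the loose items where they were. The highest contact force I read was about 12 N, and the arm was clear of everything at hand-in.

No check failed. The wrist-camera fixes differed from the top camera's by about 3 to 4 mm, so I re-centred the fingers on the neck before going down.

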